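Lock the food processor's lid, then free its dial to on

TASK

Get the food processor ready to run: swing the red handle of its lid clockwise until you feel it come up against its stop, then turn the black dial on the tower clockwise all the way to on. The dial frees only when the lid is right home, so feel your way and do not force either of them; let go at the end and leave the other things on the worktop where they stand.

Things in the scene. Friction and masses are not known exactly. Their poses are not given: they have to be found in the camera images.
- processor: white food processor fixed on suction feet; plinth 190 x 270 mm, clear bowl with grey lid at its +y end, tower 120 x 90 mm, 131 mm tall, at its -y end. Origin: centre of its underside on the worktop. At yaw 0 its x axis points away from the robot, y from tower to bowl, z up. In this frame the lid's axis is at x 0, y 50 mm, the dial's at x 0, y -80 mm
- lid_axis (a point): point on the lid's vertical turning axis, 147 mm above the worktop, level with lid_grip; axes turn with the lid: x from lid_grip to the axis, z up. Nothing lies under the handle bar farther than 87 mm from this axis. The lid's stop and the dial's bolt bear on the lid's rim 80 mm from the axis; more than 25 N there (23 N at lid_grip or 0.29 N m on the dial, beyond friction) damages it
- lid_grip (a point): where to pinch the lid's red handle, a radial bar on top of the flat grey lid: 16 mm thick, reaching from 20 to 110 mm from the lid's axis, underside 121 mm and top 155 mm above the worktop, lid's top 122 mm. The point is 88 mm from the axis, 147 mm above the worktop. x axis along the bar to the lid's axis, z up
- lid: grey lid, 174 mm across; origin on its axis at worktop height, x from handle to axis. Its angle, 0 with x along the processor's x, grows clockwise from above: the handle swings from the processor's -x to its +y, away from the tower. Friction 0.3 N m (3.5 N at lid_grip); stays where left. A hard stop hidden inside comes anywhere from 0.55 to 1.45 rad; only feel shows where
- dial (a joint): angle of the dial, rad; 0 = off, 1.2 = fully on at its end stop, growing clockwise from above. Friction about 0.05 N m; stays where left. It turns freely only with the lid within about 0.04 rad of its hidden stop; otherwise a bolt in the tower meets the lid's rim after about 0.13 rad and blocks it. Turned on, the bolt locks the lid
- dial_grip (a point): where to pinch the black dial on top of the tower: a bar 44 mm long, 14 mm thick, from 139 to 166 mm above the worktop, on a disc 50 mm across. The point is on the dial's axis, 159 mm above the worktop; x axis along the bar to its white mark, z up, turning with the dial. The mark points along the processor's +x when off
- kettle: copper-toned steel kettle, body 160 mm across, 170 mm tall, black handle; loose, to be left alone; origin at the centre of its underside
- canister: blue plastic sugar canister with lid, 102 mm across, 127 mm tall; loose, to be left alone; origin at the centre of its underside
- mug: white ceramic mug, 80 mm across, 95 mm tall; loose, to be left alone; origin at the centre of its underside
- milk_bottle: empty glass milk bottle, 74 mm across, 190 mm tall; loose, to be left alone; origin at the centre of its underside
- spoon_rest: wooden spoon rest, 200 x 85 x 17 mm; loose, to be left alone; origin at the centre of its underside
- pepper_mill: dark wooden pepper mill, 52 mm across, 142 mm tall; loose, to be left alone; origin at the centre of its underside
- ramekin: small blue ceramic bowl, 84 mm across, 45 mm tall; loose, to be left alone; origin at the centre of its underside

How it is judged:
By the outcome, as a careful person would: the job done as asked, in the order asked, and still so for the second after the job is handed in, with the robot touching nothing.
It also fails if it takes over 72 s, if anything falls off the work surface, if the arm or the gripper's body presses on something with over 40 N, if the wrist force passes 120 N, or if a joint passes its speed limit or range.

ROBOT

A 6-joint arm with a two-finger parallel gripper is mounted at the origin on the work surface. World frame = base frame: x ahead of the robot, y to its left, z up, the work surface at z = 0. Lengths are in m, angles in rad, forces in N, time in s.
With the tool pointing down it reaches from about 0.25 to 0.775 m from the base axis. Payload 4 kg.
Tool frame: the origin (TCP) lies midway between the tips of the shut fingers; the grasp point (between the pads) lies 19 mm behind it; z points along the fingers, y is the line along which they close (so a half turn about z gives the same grasp; the last joint's range is limited). The gripper opens to 94 mm and grips with 3 to 60 N. Pads are 16 mm wide; open, the fingers measure 119 mm over their backs; the gripper's body (75 mm by 177 mm) begins 78 mm behind the grasp point.
Start: joints at [1.019, 0.087, 1.371, -0, 1.684, -0.103], TCP at [0.239, 0.496, 0.176] pointing down, gripper open.
Joint ranges: [-3.1, 3.1], [-0.76, 2.03], [0.27, 2.55], [-1.08, 4.22], [0.17, 2.65], [-2.57, 2.57]. Speed limits (rad/s): [2.79, 2.79, 3.14, 3.14, 3.14, 3.14].

INTERFACE

Orientations are given as a unit quaternion [w, x, y, z].
In Python, from station import ctrl gives the robot as it stands. The module is installed in compiled form; this text tells all that it offers. Calls block until the motion is done:
- ctrl.reach(position, orientation): joint-space move of the TCP to a pose.
- ctrl.movel(position, rotation=None, max_speed=0.15): straight line of the TCP; rotation=None keeps the orientation; max_speed is the mean speed in m/s.
- ctrl.move_j(angles): joint-space move.
- ctrl.set_gripper(opening, squeeze=None): finger opening in m; squeeze is the grip in N (None keeps the last); returns when the fingers have stopped.
- ctrl.dwell(seconds).
- ctrl.solve_ik(position, orientation): joint angles nearest the present ones, or None.
- ctrl.get_state(): the state.
- ctrl.get_image(name): name is "side" or "top"; returns (picture, depth): 480x640x3 uint8, red, green, blue; 480x640 float32, m along the optical axis (not along the pixel's ray), 0 where there is no reading.
- ctrl.camera_info(name): a dict with "intrinsics" (3x3 intrinsics, pixels), "R" (3x3) and "t" (3): a world point X has camera coordinates R X + t. Camera axes: x right, y down, z forward; pixel columns grow to the right and rows downward; lengths in m; the calibration is good to about 2 mm. A picture is of the moment at which its call begins. camera_info takes no time and is no camera call.
A pose or a line that the arm cannot do raises ctrl.Unreachable and nothing moves.
- ctrl.sign_off(): hands the job in; it is judged then, once.
Trained networks look in the newest picture that a camera, given by its name, has taken for a name from the list of things; names that differ only in an ending like _2 or _b are one class to them, and where a whole thing is asked for, a point or a joint stands for the part that bears it (a point fixed in the world has none). Each returns a list of dicts, best first, with "conf" (0 to 1); they miss things now and then, are a little off and sometimes report something else, mostly with a low value. They report only what shows in the picture. A call takes as long as a camera call.
- ctrl.look_for(target, camera): "location" ([x, y, z] in m, in the coordinates of the camera as it stood for that picture, good to about 4 mm: the middle of the surface that is visible of it).
- ctrl.tip_of(target, camera): "location" ([x, y, z] in m, in the coordinates of the camera as it stood for that picture, good to about 4 mm: a listed point, or the origin of a listed thing).
The state is a dict: "t": time; "joint_pos": joint angles; "joint_velocities": joint speeds; "effort": joint torques, N m; "tcp_pos": TCP position; "orientation": TCP orientation; "contact_force": force on the tool from outside, world axes, zero at the start; "wrist_torque": the same for the moment, N m; "gripper_width": finger opening in m; "gripper_force": force on a finger pad.
Only numpy, scipy, OpenCV 4.12 (cv2) and the standard library are available. Lean on these libraries where they do the work, as an engineer would, in place of code of your own. Each camera call takes 0.05 s, during which the arm holds its last target. There are 200 camera calls.

## Working session

There is one attempt and no reset: what is moved stays moved. The work goes in short steps, each a Python script; the robot and the scene stay as the last script left them, time stands still between calls to the robot, and variables do not carry over. Pictures are saved under pics/ and viewed, at most 10 in all, crops included, and the job is handed in when it is done.

```bash
mkdir -p pics
cat > h.py <<'E'
from station import ctrl
import numpy as np, cv2
def w(cam,p):
    i=ctrl.camera_info(cam); return np.array(i["R"]).T@(np.array(p)-np.array(i["t"]))
def snap(cam,name):
    im,d=ctrl.get_image(cam); cv2.imwrite(f"pics/{name}.png",im[:,:,::-1]); return im,d
E
python3 - <<'E'
from h import *
np.set_printoptions(precision=4,suppress=True)
for c in ["top","side"]:
    im,d=snap(c,c+"0"); np.save(f"{c}0.npy",d)
    for t in ["processor","lid_axis","lid_grip","dial_grip","lid","kettle","canister","mug","milk_bottle","pepper_mill","ramekin","spoon_rest"]:
        for r in ctrl.tip_of(t,c)[:2]: print(c,t,round(r["conf"],2),w(c,r["location"]))
s=ctrl.get_state(); print(s)
E
```

```text
top processor 0.79 [0.5475 0.077  0.0008]
top lid_axis 0.75 [0.5561 0.1212 0.143 ]
top lid_grip 0.77 [0.4735 0.1532 0.1482]
top dial_grip 0.93 [0.5354 0.0003 0.1595]
top lid 0.8 [0.5596 0.1302 0.0001]
top kettle 0.73 [0.6483 0.4435 0.0009]
top canister 0.6 [ 0.786  -0.1084 -0.0013]
top canister 0.55 [ 0.5358 -0.3876  0.    ]
top milk_bottle 0.57 [ 0.4042 -0.3609  0.002 ]
top milk_bottle 0.26 [ 0.5347 -0.3917  0.0004]
top pepper_mill 0.79 [ 0.793   0.1831 -0.0021]
top ramekin 0.65 [ 0.7816 -0.1059 -0.0011]
top ramekin 0.38 [0.5372 0.0015 0.1603]
top spoon_rest 0.59 [0.3818 0.3956 0.0003]
side processor 0.57 [0.5513 0.0776 0.0019]
side lid_axis 0.83 [0.5543 0.1232 0.1455]
side dial_grip 0.73 [0.7922 0.1895 0.0005]
side dial_grip 0.52 [ 0.5395 -0.0012  0.1624]
side lid 0.94 [0.5589 0.129  0.0034]
side lid 0.51 [ 0.5379 -0.0017  0.1618]
side kettle 0.93 [0.645  0.4501 0.0031]
side canister 0.83 [ 0.5421 -0.3856  0.0003]
side mug 0.81 [ 0.6886 -0.3922  0.0002]
side milk_bottle 0.97 [ 0.4048 -0.3571  0.0011]
side ramekin 0.64 [ 0.7844 -0.1059  0.0002]
side ramekin 0.15 [0.3813 0.3987 0.002 ]
side spoon_rest 0.88 [ 0.3797  0.3976 -0.0002]
{'t': 1.3, 'joint_pos': array([ 1.0189,  0.0872,  1.3707,  0.    ,  1.6836, -0.1031]), 'joint_velocities': array([ 0.0013, -0.0009, -0.0003,  0.    ,  0.0014,  0.0009]), 'effort': array([  0.0001, -34.0044, -30.2596,   0.0717,   0.0237,  -0.    ]), 'tcp_pos': array([0.2386, 0.4956, 0.1764]), 'orientation': array([-0.    ,  0.2225,  0.9749,  0.    ]), 'contact_force': array([-0.2874, -0.7083, -0.0683]), 'wrist_torque': array([-0.0467,  0.04  ,  0.0249]), 'gripper_force': 0.0, 'gripper_width': 0.09372947923405574}
```

Run:
```python
from h import *
np.set_printoptions(precision=4,suppress=True)
i=ctrl.camera_info("top");K=np.array(i["intrinsics"])
im=cv2.imread("pics/top0.png");d=np.load("top0.npy")
v,u=np.mgrid[:480,:640]
P=np.stack([(u-K[0,2])/K[0,0]*d,(v-K[1,2])/K[1,1]*d,d],-1)
X=(P-np.array(i["t"]))@np.array(i["R"])
hsv=cv2.cvtColor(im,cv2.COLOR_BGR2HSV)
near=lambda p,r:np.hypot(X[...,0]-p[0],X[...,1]-p[1])<r
def rep(n,m):
    q=X[m]; c=q[:,:2].mean(0); rect=cv2.minAreaRect(q[:,:2].astype(np.float32)*1000)
    ev=np.linalg.eigh(np.cov((q[:,:2]-c).T))[1][:,1]
    print(n,m.sum(),c,np.median(q[:,2]),"dir",np.degrees(np.arctan2(ev[1],ev[0])),rect)
red=((hsv[...,0]<10)|(hsv[...,0]>170))&(hsv[...,1]>120)&(X[...,2]>.148)&(X[...,2]<.162)&near((.5,.14),.13)
rep("handle",red)
rep("dial",(X[...,2]>.158)&(X[...,2]<.174)&near((.537,0),.04))
rep("tower",(X[...,2]>.122)&(X[...,2]<.14)&near((.537,-.0),.1)&(X[...,1]<.045)&(X[...,2]>.126))
rep("lid",(X[...,2]>.116)&(X[...,2]<.127)&near((.556,.126),.1))
print(K[0,0],i["t"])
```

```text
handle 319 [0.4943 0.1448] 0.1552404262638571 dir 164.27916726643272 ((494.59307861328125, 145.1105194091797), (15.078226089477539, 89.45320129394531), 74.29578399658203)
dial 142 [ 0.5389 -0.0006] 0.16621622196279756 dir 172.20298889308864 ((539.121337890625, -0.7247219085693359), (13.914762496948242, 43.875858306884766), 81.91659545898438)
tower 2192 [ 0.5396 -0.0029] 0.13183838341567408 dir -177.2721709050652 ((539.8060913085938, 0.5356330871582031), (101.8176040649414, 120.9339828491211), 81.9437255859375)
lid 4254 [0.5595 0.1284] 0.12254340569091435 dir 47.23559140307551 ((557.09521484375, 121.76173400878906), (184.18202209472656, 172.7206268310547), 84.55902099609375)
512.9487853728338 [0.0427 0.5908 1.1107]
```

View pics/top0.png

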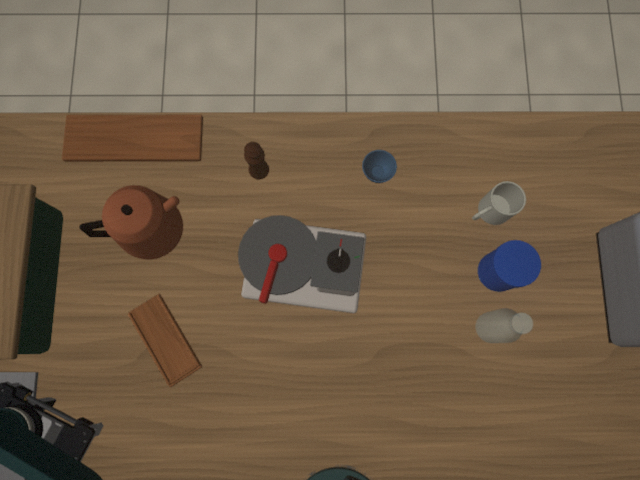

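View pics/side0.png

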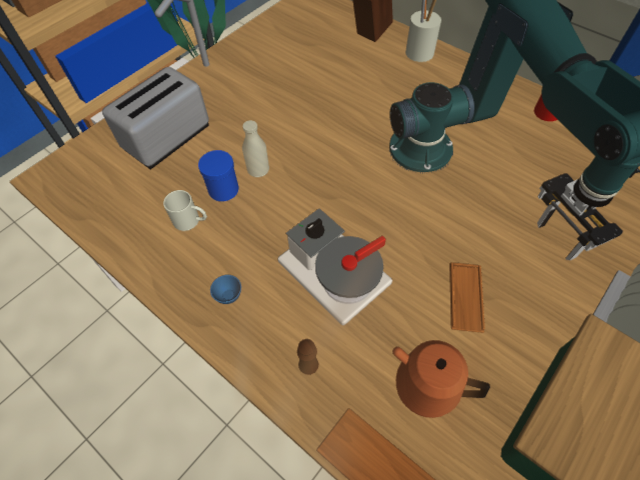

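The top picture shows the handle running from (278,253) to (264,301) and the dial at (338,260), with no objects close to either. The axis estimates agree to 1 mm: axis about (0.557, 0.128), yaw about -0.138. Next I grasp the handle.

```bash
cat >> h.py <<'E'
np.set_printoptions(precision=3,suppress=True)
C=np.array([.5569,.1277]); D=np.array([.5389,-.0006])
PSI0=np.radians(172.1)   # handle direction at lid angle 0, dial bar direction at off
q=lambda psi:[0,np.cos(psi/2),np.sin(psi/2),0]
r_=lambda psi:np.array([np.cos(psi),np.sin(psi)])
def grip(a,z,r=.088): return [*(C+r*r_(PSI0-a)),z]
def fm(n=5):
    f=[]
    for k in range(n):
        s=ctrl.get_state(); f.append(np.r_[s["contact_force"],s["wrist_torque"]]); ctrl.dwell(.01)
    return np.mean(f,0)
E
python3 - <<'E'
from h import *
a=np.radians(172.1-164.3)
ctrl.set_gripper(.05,12)
ctrl.reach(grip(a,.22),q(PSI0-a)); ctrl.movel(grip(a,.128),max_speed=.12)
f0=fm(); ctrl.set_gripper(0,12); f1=fm(); s=ctrl.get_state()
np.save("f0.npy",f0); print(f0,f1,s["gripper_width"],s["gripper_force"],s["tcp_pos"],grip(a,.128),s["t"])
t=s["t"]
for k in range(1,4):
    ctrl.movel(grip(a+.02*k,.128),q(PSI0-a-.02*k),max_speed=.03); s=ctrl.get_state(); f=fm(3)-f0
    print(s["t"]-t,f); t=ctrl.get_state()["t"]
E
```

```text
[ 0.152 -0.121  0.522  0.017 -0.001 -0.011] [-0.216 -0.067  0.109  0.014 -0.012  0.001] 0.00020082012419140205 0.0 [0.472 0.152 0.128] [np.float64(0.4721831263144698), np.float64(0.15151283924587597), 0.128] 5.5333
0.25 [-0.386  0.019  0.01   0.001 -0.012  0.001]
0.25 [-0.02   0.231 -0.296 -0.012  0.004  0.023]
0.25 [ 0.439  0.665  0.059 -0.049 -0.01   0.011]
```

Run:
```python
from h import *
im,d=snap("top","top1"); im2,_=snap("side","side1")
a=cv2.resize(im[180:330,180:380],(800,600)); b=cv2.resize(im2[150:330,260:500],(800,600))
cv2.imwrite("pics/c1.png",np.hstack([cv2.resize(a,(400,300)),cv2.resize(b,(400,300))])[:,:,::-1])
s=ctrl.get_state();print(s["tcp_pos"],s["orientation"],s["gripper_width"],s["joint_pos"],s["t"])
```

```text
[0.474 0.157 0.128] [-0.     0.166  0.986 -0.   ] 0.0002069399992245655 [ 0.205 -0.012  1.569 -0.     1.585 -1.032] 6.4583
```

View pics/c1.png

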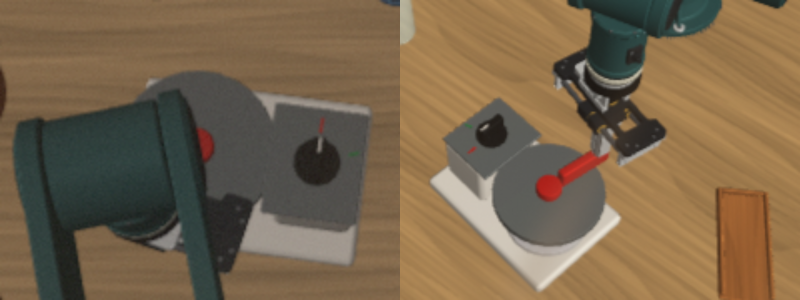

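Run:
```python
import cv2
b=cv2.imread("pics/side1.png")[190:290,330:480]; cv2.imwrite("pics/c2.png",cv2.resize(b,(800,533),interpolation=cv2.INTER_CUBIC))
```

```text
(no output)
```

View pics/c2.png

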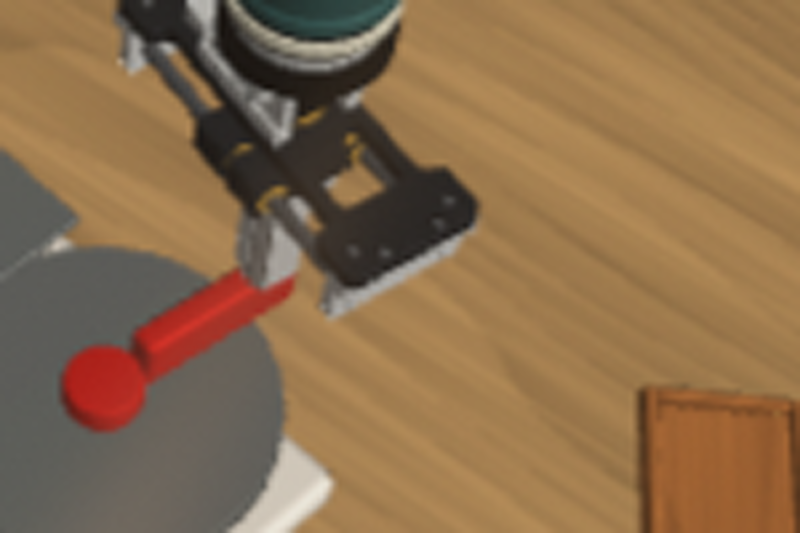

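Run:
```python
from h import *
s=ctrl.get_state()
for c in ["side","top"]:
    i=ctrl.camera_info(c);K=np.array(i["intrinsics"]);R=np.array(i["R"]);t=np.array(i["t"])
    print(c,"cam at",-R.T@t)
    def pr(p): x=K@(R@np.array(p)+t); return x[:2]/x[2]
    for n,p in dict(tcp=s["tcp_pos"],tcp20=s["tcp_pos"]+[0,0,.03],end=grip(.136,.155,.11),grip=grip(.136,.155),st=grip(.136,.155,.02),end2=grip(.196,.155,.11)).items():
        u=pr(p); print(n,u,(u-[330,190])*5.333)
    im,d=ctrl.get_image(c)
    for r in ctrl.tip_of("lid_grip",c)[:1]: print(r["conf"],w(c,r["location"]))
    hsv=cv2.cvtColor(im,cv2.COLOR_RGB2HSV); v,u=np.mgrid[:480,:640]
    X=(np.stack([(u-K[0,2])/K[0,0]*d,(v-K[1,2])/K[1,1]*d,d],-1)-t)@R
    m=((hsv[...,0]<8)|(hsv[...,0]>172))&(hsv[...,1]>150)&(X[...,2]>.150)&(X[...,2]<.162)&(np.hypot(X[...,0]-.5,X[...,1]-.14)<.13)
    p=X[m]; rr=np.hypot(*(p[:,:2]-C).T); p=p[(rr>.03)]; an=np.degrees(np.arctan2(p[:,1]-C[1],p[:,0]-C[0]))
    print(len(p),np.median(an),np.min(an),np.max(an))
print(s["tcp_pos"],s["gripper_width"],s["gripper_force"],s["contact_force"])
```

```text
side cam at [1.044 0.459 1.155]
tcp [377.454 246.909] [253.074 303.498]
tcp20 [378.502 240.67 ] [258.662 270.221]
end [383.948 235.642] [287.703 243.411]
grip [377.147 239.843] [251.433 265.811]
st [355.651 253.118] [136.796 336.61 ]
end2 [385.518 237.459] [296.077 253.101]
0.88 [0.474 0.152 0.148]
107 160.14105169859886 148.0138072554638 171.00554181844538
top cam at [0.354 0.045 1.207]
tcp [263.2   291.973] [-356.245  543.823]
tcp20 [261.719 290.351] [-364.144  535.172]
end [261.21  301.602] [-366.856  595.172]
grip [264.3   291.263] [-350.378  540.035]
st [273.692 259.836] [-300.29   372.433]
end2 [258.151 300.646] [-383.17   590.073]
  return _methods._mean(a, axis=axis, dtype=dtype,
  ret = ret.dtype.type(ret / rcount)
Traceback (most recent call last):
ValueError: zero-size array to reduction operation minimum which has no identity
```

Run:
```python
from h import *
i=ctrl.camera_info("side");K=np.array(i["intrinsics"]);R=np.array(i["R"]);t=np.array(i["t"])
im,d=ctrl.get_image("side")
v,u=np.mgrid[:480,:640]
X=(np.stack([(u-K[0,2])/K[0,0]*d,(v-K[1,2])/K[1,1]*d,d],-1)-t)@R
for vv in range(231,249,2):
    print(vv,[ (uu,*np.round(X[vv,uu]*1000).astype(int).tolist(),"R" if int(im[vv,uu,0])>1.8*int(im[vv,uu,1]) else "g") for uu in range(370,390,4)])
s=ctrl.get_state(); print(s["tcp_pos"],s["gripper_width"],s["joint_pos"])
```

```text
231 [(370, 371, 69, -1, 'g'), (374, 365, 79, 1, 'g'), (378, 484, 156, 213, 'g'), (382, 510, 181, 267, 'g'), (386, 507, 189, 271, 'g')]
233 [(370, 378, 73, 0, 'g'), (374, 481, 144, 190, 'g'), (378, 482, 156, 202, 'g'), (382, 483, 167, 215, 'g'), (386, 513, 193, 275, 'g')]
235 [(370, 386, 80, 6, 'g'), (374, 478, 144, 178, 'g'), (378, 482, 157, 194, 'g'), (382, 480, 167, 202, 'g'), (386, 516, 195, 271, 'g')]
237 [(370, 389, 82, 0, 'g'), (374, 479, 145, 170, 'g'), (378, 485, 159, 191, 'g'), (382, 481, 168, 195, 'g'), (386, 357, 117, -4, 'g')]
239 [(370, 395, 87, 2, 'g'), (374, 481, 147, 166, 'g'), (378, 485, 161, 184, 'g'), (382, 479, 168, 184, 'g'), (386, 365, 122, 0, 'g')]
241 [(370, 399, 90, -1, 'g'), (374, 480, 147, 155, 'R'), (378, 485, 162, 176, 'g'), (382, 477, 168, 173, 'g'), (386, 371, 126, 0, 'g')]
243 [(370, 491, 143, 154, 'R'), (374, 485, 151, 155, 'R'), (378, 486, 163, 168, 'g'), (382, 464, 162, 140, 'R'), (386, 375, 130, -2, 'g')]
245 [(370, 497, 147, 158, 'R'), (374, 490, 155, 156, 'R'), (378, 477, 159, 144, 'R'), (382, 462, 162, 128, 'R'), (386, 383, 135, 2, 'g')]
247 [(370, 502, 151, 157, 'R'), (374, 488, 154, 144, 'R'), (378, 478, 160, 136, 'R'), (382, 396, 130, 2, 'g'), (386, 388, 139, 1, 'g')]
[0.474 0.157 0.128] 0.00034540193484187005 [ 0.205 -0.012  1.569  0.     1.585 -1.031]
```

Run:
```python
from h import *
i=ctrl.camera_info("side");K=np.array(i["intrinsics"]);R=np.array(i["R"]);t=np.array(i["t"])
v,u=np.mgrid[:480,:640]
d=np.load("side0.npy")
X=(np.stack([(u-K[0,2])/K[0,0]*d,(v-K[1,2])/K[1,1]*d,d],-1)-t)@R
T=np.array([.2386,.4956]);y=np.array([.434,.901]);x=np.array([-.901,.434])
rel=X[...,:2]-T; a=rel@x;b=rel@y
for s in (1,-1):
    m=(abs(s*b-.053)<.012)&(abs(a)<.014)&(X[...,2]>.03)&(X[...,2]<.3); z=np.sort(X[m][:,2]); print(s,m.sum(),z[:12])
```

```text
1 163 [0.208 0.209 0.21  0.21  0.211 0.211 0.212 0.212 0.213 0.215 0.216 0.216]
-1 205 [0.206 0.206 0.207 0.207 0.21  0.21  0.21  0.212 0.212 0.212 0.213 0.215]
```

The depth data shows the real fingertips about 31 mm above the reported TCP, both at the start pose and here, so the fingers closed just above the bar. I correct for that offset and descend in guarded steps, gripping outside the lid's rim.

```bash
cat >> h.py <<'E'
DZ=-.031
A0=np.radians(172.1-164.3)
E
python3 - <<'E'
from h import *
z0=.131+DZ
ctrl.movel(grip(A0,.15,.098),q(PSI0-A0),max_speed=.1)
ctrl.set_gripper(.05,12); f0=fm()
for z in np.arange(.14,z0-.001,-.008):
    ctrl.movel(grip(A0,max(z,z0),.098),max_speed=.06); f=fm(2)-f0
    if abs(f[2])>4: print("contact",z,f); break
f0=fm(); np.save("f0.npy",f0)
ctrl.set_gripper(0,12); s=ctrl.get_state()
print(fm()-f0,s["gripper_width"],s["gripper_force"],s["tcp_pos"],s["t"])
E
```

```text
[ 0.317  1.    -0.239  0.186 -0.021  0.062] 0.016105777655918422 12.000407427549362 [0.463 0.155 0.1  ] 10.55
```

Run:
```python
from h import *
f0=np.load("f0.npy"); z=.131+DZ; a=A0; t0=ctrl.get_state()["t"]; log=[]
while a<1.5:
    res=log[-1][1] if log else 0
    a+=.03 if a<.45 else (.008 if res<5 else .003)
    ctrl.movel(grip(a,z,.098),q(PSI0-a),max_speed=.06 if a<.45 else .02)
    f=fm(2)-f0; p=PSI0-a; res=-f[:2]@np.array([np.sin(p),-np.cos(p)]); rad=f[:2]@r_(p)
    t=ctrl.get_state()["t"]; log.append((a,res,rad,f[2],t))
    if res>9 or t-t0>28: break
L=np.array(log); print(L[::6]); print(L[-6:]); print(ctrl.get_state()["gripper_width"])
```

```text
[[ 0.166  0.119  0.442  0.208 10.858]
 [ 0.346 -0.215  1.922  2.384 12.458]
 [ 0.482  0.905  4.408  5.252 14.108]
 [ 0.53   0.54   3.989  5.438 15.708]
 [ 0.578  0.445  4.953  4.197 17.308]
 [ 0.626  1.008  5.245  4.658 18.908]
 [ 0.674  0.255  5.179  4.563 20.508]
 [ 0.722  4.606  4.696  6.156 22.108]
 [ 0.745  9.942  4.32   8.465 23.708]]
[[ 0.73   6.695  4.296  7.228 22.375]
 [ 0.733  7.023  4.223  8.177 22.642]
 [ 0.736  7.45   4.337  7.529 22.908]
 [ 0.739  8.282  3.953  8.116 23.175]
 [ 0.742  8.52   3.397  8.127 23.442]
 [ 0.745  9.942  4.32   8.465 23.708]]
0.016668017045243677
```

Run:
```python
from h import *
f0=np.load("f0.npy"); print(fm()-f0, ctrl.get_state()["tcp_pos"], grip(.745,.1,.098))
im,d=snap("side","side2"); cv2.imwrite("pics/c3.png",cv2.resize(im[190:310,280:460],(780,520),interpolation=cv2.INTER_CUBIC)[:,:,::-1])
i=ctrl.camera_info("side");K=np.array(i["intrinsics"]);R=np.array(i["R"]);t=np.array(i["t"])
v,u=np.mgrid[:480,:640]
X=(np.stack([(u-K[0,2])/K[0,0]*d,(v-K[1,2])/K[1,1]*d,d],-1)-t)@R
hsv=cv2.cvtColor(im,cv2.COLOR_RGB2HSV)
rel=X[...,:2]-C; rr=np.hypot(rel[...,0],rel[...,1])
m=((hsv[...,0]<8)|(hsv[...,0]>172))&(hsv[...,1]>120)&(X[...,2]>.150)&(X[...,2]<.162)&(rr>.03)&(rr<.1)
p=rel[m]; an=np.unwrap(np.arctan2(p[:,1],p[:,0])); print(m.sum(),"handle angle",np.degrees(np.median(an)),"lid",PSI0-np.median(an))
```

```text
[-10.479  -3.232   8.885  -0.555   1.925   0.208] [0.492 0.201 0.1  ] [np.float64(0.4946770564011484), np.float64(0.20341198907632885), 0.1]
116 handle angle 127.74285545244152 lid 0.774178219137946
```

View pics/c3.png

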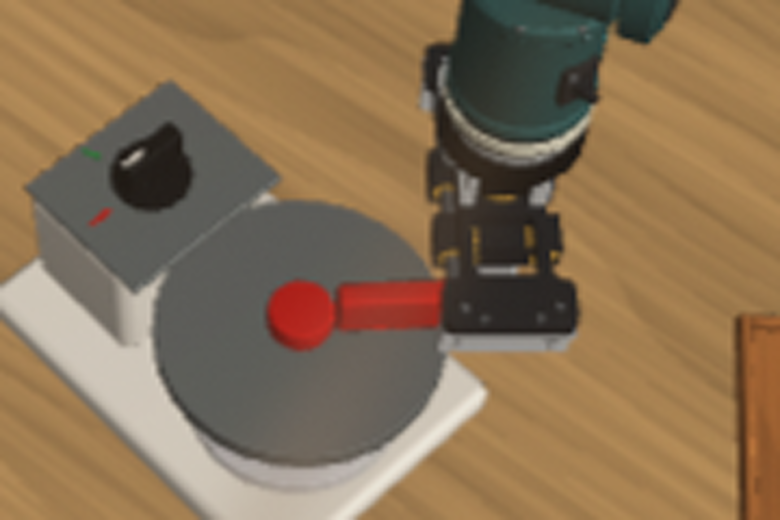

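Run:
```python
from h import *
f0=np.load("f0.npy"); z=.131+DZ; a=.745
for k in range(6):
    a+=.004
    ctrl.movel(grip(a,z,.098),q(PSI0-a),max_speed=.02)
    f=fm(3)-f0; p=PSI0-a; res=-f[:2]@np.array([np.sin(p),-np.cos(p)])
    x=ctrl.get_state()["tcp_pos"]; act=PSI0-np.arctan2(x[1]-C[1],x[0]-C[0])
    print(a,act,res,f[5],x)
    if res>13: break
print(ctrl.get_state()["t"])
```

```text
0.749 0.7110287615519142 10.853087415875683 0.17111297165482436 [0.492 0.201 0.1  ]
0.753 0.7112122388089523 11.215797319774417 0.153366019276995 [0.492 0.201 0.1  ]
0.757 0.7117261265059511 12.745818433397554 0.1544811714511315 [0.492 0.201 0.1  ]
0.761 0.7117122771574054 13.14648158876798 0.19968478129616563 [0.492 0.201 0.1  ]
24.9
```

Run:
```python
from h import *
f0=np.load("f0.npy"); z=.131+DZ; a=.720
ctrl.movel(grip(a,z,.098),q(PSI0-a),max_speed=.02); f=fm()-f0; p=PSI0-a
print("res",-f[:2]@np.array([np.sin(p),-np.cos(p)]),f)
ctrl.set_gripper(.045,12)
ctrl.movel(grip(a,.17,.098),max_speed=.12)
ctrl.reach([*D,.17],q(PSI0)); ctrl.dwell(.1); f0=fm()
for zz in (.15,.138,.130,.124,.118,.114):
    ctrl.movel([*D,zz],max_speed=.06); f=fm(2)-f0
    if abs(f[2])>4: print("contact",zz,f); break
f0=fm(); ctrl.set_gripper(0,12); s=ctrl.get_state(); np.save("f0d.npy",f0)
print(fm()-f0,s["gripper_width"],s["gripper_force"],s["tcp_pos"],s["t"])
im,d=snap("side","side3"); cv2.imwrite("pics/c4.png",cv2.resize(im[190:310,260:440],(780,520),interpolation=cv2.INTER_CUBIC)[:,:,::-1])
```

```text
res 4.7419607271039546 [-5.674 -0.688  5.992 -0.112  1.111  0.067]
[-0.427 -0.257  0.272 -0.056  0.013 -0.059] 0.01370667101865287 11.999418139457703 [ 0.539 -0.001  0.114] 30.4333
```

View pics/c4.png

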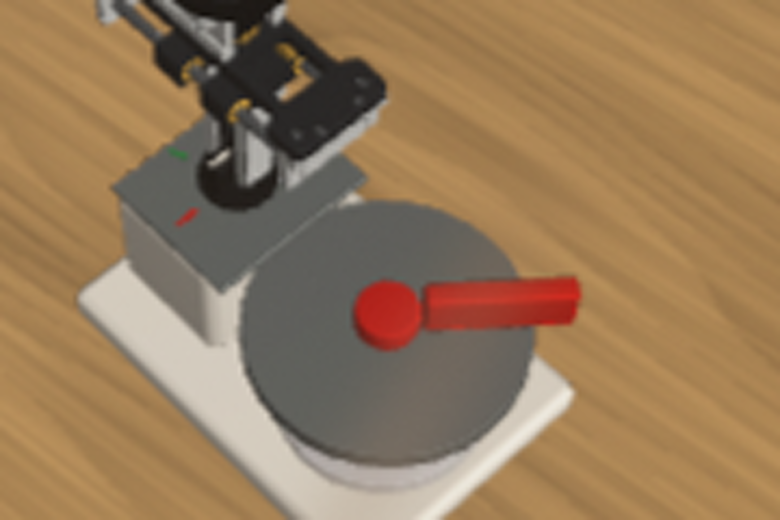

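Run:
```python
from h import *
f0=np.load("f0d.npy"); b=0; L=[]; t0=ctrl.get_state()["t"]
while b<1.24:
    b+=.015 if b<.3 else .03 if b<1.1 else .01
    ctrl.movel([*D,.114],q(PSI0-b),max_speed=.05)
    f=fm(2)-f0; s=ctrl.get_state(); o=s["orientation"]; act=PSI0-2*np.arctan2(abs(o[2]),abs(o[1]))
    L.append((b,act,*f[:3],f[5],s["gripper_width"]*1000,s["t"]))
    if abs(f[5])>.17 or np.hypot(*f[:2])>10 or s["t"]-t0>22: break
L=np.array(L); print(L[::4]); print(L[-4:])
```

```text
[[ 0.015  0.015 -0.596 -0.055  0.987 -0.003 14.002 30.792]
 [ 0.075  0.075 -0.554  0.258  1.354 -0.054 13.826 31.858]
 [ 0.135  0.135 -0.449  0.541  1.646 -0.023 13.752 32.925]
 [ 0.195  0.195  0.113  1.714  2.744 -0.023 14.07  33.992]
 [ 0.255  0.255  1.187  3.605  2.432 -0.017 14.063 35.058]
 [ 0.33   0.33   1.366  5.798  3.019 -0.057 13.789 36.125]
 [ 0.45   0.45   1.297  5.965  1.847 -0.02  13.656 37.192]
 [ 0.57   0.57   2.253  6.173  1.769 -0.049 14.082 38.258]
 [ 0.69   0.69   2.012  6.027  2.007 -0.065 14.103 39.325]
 [ 0.81   0.81   2.244  6.852  2.142 -0.023 13.972 40.392]
 [ 0.93   0.93   2.788  6.54   2.084 -0.068 14.161 41.458]
 [ 1.05   1.05   3.716  5.754  1.957  0.    14.121 42.525]
 [ 1.13   1.13   4.011  6.456  1.226  0.004 13.673 43.592]
 [ 1.17   1.17   3.612  6.499  0.454  0.015 13.921 44.658]
 [ 1.21   1.209  3.832  6.884  1.145  0.146 13.969 45.725]]
[[ 1.19   1.19   4.245  7.227  0.988 -0.017 14.065 45.192]
 [ 1.2    1.2    4.086  6.054  1.059 -0.016 14.243 45.458]
 [ 1.21   1.209  3.832  6.884  1.145  0.146 13.969 45.725]
 [ 1.22   1.219  4.161  6.759  0.981  0.234 13.835 45.992]]
```

Run:
```python
from h import *
ctrl.movel([*D,.114],q(PSI0-1.21),max_speed=.05)
ctrl.set_gripper(.045,12); ctrl.movel([*D,.2],max_speed=.12)
ctrl.reach([.3,.3,.25],q(PSI0-.8)); ctrl.dwell(.2)
im,d=snap("top","top4"); print(ctrl.get_state()["t"])
cv2.imwrite("pics/c5.png",cv2.resize(im[200:320,220:400],(780,520),interpolation=cv2.INTER_CUBIC)[:,:,::-1])
i=ctrl.camera_info("top");K=np.array(i["intrinsics"]);R=np.array(i["R"]);t=np.array(i["t"])
v,u=np.mgrid[:480,:640]
X=(np.stack([(u-K[0,2])/K[0,0]*d,(v-K[1,2])/K[1,1]*d,d],-1)-t)@R
def ang(c,lo,hi,r): 
    m=(X[...,2]>lo)&(X[...,2]<hi)&(np.hypot(X[...,0]-c[0],X[...,1]-c[1])<r); p=X[m][:,:2]
    e=np.linalg.eigh(np.cov(p.T))[1][:,1]; return m.sum(),(PSI0-np.arctan2(e[1],e[0]))%np.pi
print("dial",ang(D,.158,.175,.04),"lid",ang(C+.065*r_(PSI0-.71),.148,.162,.05))
```

```text
49.4667
dial (np.int64(149), np.float64(1.1830399282737476)) lid (np.int64(342), np.float64(0.6901979413597554))
```

View pics/c5.png

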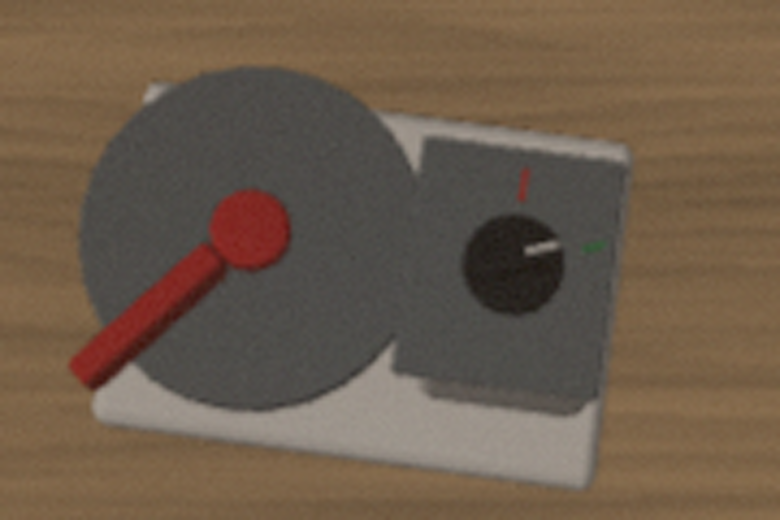

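The mark (540,248) points at the green "on" tick (593,246), the handle rests at its stop, and the robot is clear of everything.

```bash
python3 -c "
from station import ctrl; print(ctrl.sign_off())"
```

```text
the job is handed in; nothing more can be done
None
```

The job is handed in: I swung the lid to its felt stop at about 0.71 rad, then turned the dial clockwise to its end stop (about 1.2 rad, mark at the green tick), let go and moved the arm clear at about 49 s, without touching the other things.

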